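# Unbolt the lid of a shielded RF test box

## Robot

A 7-joint arm with a two-finger parallel gripper is mounted at the origin on the work surface. World frame = base frame: x ahead of the robot, y to its left, z up, the work surface at z = 0. Lengths are in m, angles in rad, forces in N, time in s.
With the tool pointing down it reaches from about 0.425 to 0.925 m from the base axis. Payload 6.8 kg.
Tool frame: the origin (TCP) lies on the centre line of the jaws, within the pads' length; the fingertips stand 25 mm ahead of it and the grasp point (between the pads) lies 6 mm ahead of it; z points along the fingers, y is the direction in which the jaws open and shut (so a half turn about z gives the same grasp; the last joint's range is limited). The gripper opens to 85 mm and grips with 20 to 120 N. Pads are 22 mm wide; open, the fingers measure 114 mm over their backs; the gripper's body (76 mm by 85 mm) begins 54 mm behind the grasp point. The pads swing forward as they close: fully open they stand 13 mm farther back than shut.
Start: joints at [-1.437, 0.477, 0.022, 1.555, -0.011, 1.109, -0.083], TCP at [0.162, 0.655, 0.256] pointing down, gripper open.
Joint ranges: [-2.96, 2.96], [-0.34, 2.1], [-1.41, 1.46], [0.24, 2.44], [-1.37, 4.51], [0.17, 1.92], [-2.96, 2.96]. Speed limits (rad/s): [2.39, 2.39, 3.14, 3.14, 3.14, 3.14, 3.14].

## Interface

Orientations are given as a unit quaternion [w, x, y, z].
In Python, from station import status, cams, order, models gives the robot as it stands.
- The arm moves only by the tool move_arm, never from a script. Its argument "steps" is one flat list of numbers, 7 for each row, row after row: the gripper's target within -1 to 1 (fully open at 1, half-way at 0, shut at -1), then the shift along the world's x, y, z in cm, then the turn, a rotation vector about the world's x, y, z in degrees. A call has 1 to 8 rows; each row shifts and turns the commanded pose from where the row before left it; what a row does not reach is not made up. A row lasts 1/10 s, in which the tool goes at most 50 mm and 8.59 degrees, less where a joint would pass 70% of its speed; a pose out of reach is approached as far as the arm can. A call with a gripper value outside its range is refused whole. The fingers move at their own pace and stop on an object; "newtons" is the grip in N (left out, the last holds). Time passes only in rows, so rows that do not move let the fingers close. It gives the time, the measured TCP pose, the force and the opening at its end, in the units of the state.
- status.get_obs(): the state, without advancing time (a new reading comes with each control period).
- cams.read_camera(name): name is "scene" or "side" or "wrist"; returns a dict with "pixels" (400x640x3 uint8, red, green, blue), "mtx" (3x3 intrinsics, pixels), "dist_coeffs" ([k1, k2, p1, p2, k3] as OpenCV has them; the pictures are not rectified), "T" (4x4, takes a point from camera to world coordinates); the wrist camera has in their place "T_tool_cam" (4x4, takes a point from camera to tool coordinates, whose origin is the TCP and whose axes are the flange's). Camera axes: x right, y down, z forward; pixel columns grow to the right and rows downward; lengths in m; the calibration is good to about 2 mm. A picture is of the moment at which its call begins: read the wrist's pose just before it. There is no depth.
- order.hand_in(): hands the job in, once; it reports no verdict.
Trained networks look in the newest picture that a camera, given by its name, has taken for a name from the list of things; names that differ only in an ending like _2 or _b are one class to them, and where a whole thing is asked for, a point or a joint stands for the part that bears it (a point fixed in the world has none). Each returns a list of dicts, best first, with "score" (0 to 1); they miss things now and then, are a little off and sometimes report something else, mostly with a low value. They report only what shows in the picture. A call takes as long as a camera call.
- models.silhouettes(camera, query): "region" (400x640 bool, what is visible of it) and "box" ([centre column, centre row, width, height] in pixels, round what is visible of it).
- models.place_of(camera, query): "position" ([row, column] in pixels: a listed point, or the origin of a listed thing).
The state is a dict: "t": time; "q": joint angles; "joint_vel": joint speeds; "joint_torque": joint torques, N m; "eef_pos": TCP position; "tool_rot": TCP orientation; "contact_force": force on the tool from outside, world axes, zero at the start; "torque": the same for the moment, N m; "gripper_width": opening from 0.0 (shut) to 1.0 (fully open).
Only numpy, scipy, OpenCV 4.12 (cv2) and the standard library are available. Lean on these libraries where they do the work, as an engineer would, in place of code of your own. Each camera call takes 0.05 s, during which the arm holds its last target.

## Task

Unbolt the lid of the shielded test box on the bench: hold the bolt's spring safety catch (its ribbed press bar) down with one fingertip while the other finger pushes the bolt, by its upright thumb tab, away from the lid and all the way back to its stop. Then let both go, so that the catch springs up again and keeps the bolt withdrawn. Leave the lid shut and the loose things where they are.

Things in the scene. Friction and masses are not known exactly. Their poses are not given: they have to be found in the camera images.
- test_box: shielded test box, fixed to the bench: grey, 280 (x) x 320 (y) x 110 mm tall, aluminium top. Origin: centre of its underside; z up; -x is its front. The front 130 mm of the top is a fixed deck (z = 110 mm); the rest is the lid, flush with it, hinged at the far (+x) edge, with a bow handle 28 mm high. The bolt on the deck lies along x and locks the lid by reaching over it.
- guard_top (a point): middle of the top of the fixed sheet steel guard that hides the catch's tooth, between thumb tab and press bar: 76 mm long (x) and 16 mm wide (y) at x = -78, y = -24 mm of the box, its top 41 mm above the deck. Axes as the box's. Free gap to the press bar 10 mm, to the thumb tab's near edge 4 mm.
- bolt: the bolt, steel, with an upright thumb tab. Origin: middle of the tab's rolled top, 52.5 mm above the deck; axes as the box's. Tab 36 mm wide (y), sheet 7 mm thick (x), rolled top 10 mm thick. Down to the bolt's bar, whose top and straps are at most 12 mm above the deck. Bolt home: origin at x = -60, y = 6, z = 162.5 mm of the box. Unbolting moves it towards -x of the box.
- catch: ribbed dark press bar of the spring safety catch, flat plate 90 mm long (x), 30 mm wide (y), 5 mm thick. Origin: centre of its top face, 32 mm above the deck when up, at x = -70, y = -57, z = 142 mm of the box (63 mm to -y of the thumb tab); axes as the box's. It goes straight down wherever it is pressed; a finger may slide along it.
- catch_travel (a joint): how far the press bar is down, m: 0 up, 0.010 hard down. Its spring pushes up with 2.4 N at 0 and 6.4 N at 0.010. Above about 0.006 its tooth is clear of the bolt; below that the tooth blocks the bolt after 3 mm. The tooth can spring up again only when the bolt is home or fully back (beyond 0.033).
- bolt_travel (a joint): how far the bolt is withdrawn, m: 0 home (lid locked), 0.036 at its back stop. Slides with about 2.5 N of friction and stays where it is left.
- lid_edge (a point): middle of the lid's near (-x) edge, on its top face, level with the deck while the lid is shut; z is the lid's normal, upright while shut. The lid lies shut by its own weight.
- termination: brass load (plug-shaped cylinder, 26 mm across, 38 mm tall) standing on the box's front deck, 85 mm or more to the +y side of the bolt; loose, to be left alone. Origin: centre of its underside.
- adapter: steel connector adapter (22 mm across, 32 mm tall) standing on the box's front deck, to the -y side of the press bar; loose, to be left alone. Origin: centre of its underside.
- circuit_board: green circuit board 110 x 160 mm with shield cans, 26 mm tall, lying on the bench; loose, to be left alone. Origin: centre of its underside.
- milled_housing: open milled aluminium housing 150 x 190 x 30 mm, lying on the bench; loose, to be left alone. Origin: centre of its underside.
- usb_scope: flat grey box 130 x 170 x 40 mm with three round sockets, on the bench; loose, to be left alone. Origin: centre of its underside.
- screwdriver: red-handled screwdriver 200 mm long, lying on the bench; loose, to be left alone. Origin: middle of its length, underside.
- spanner: steel spanner 180 mm long, lying on the bench beside the box, on its +y side; loose, to be left alone. Origin: middle of its length, underside.

How it is judged:
On the way:
1. one finger holds the press bar down while another finger pushes the thumb tab, with the bolt part of the way back (contact force between the fingers and catch above 1 N and contact force between the fingers and bolt above 0.3 N and value of joint catch_travel above 0.005 m and value of joint bolt_travel between 0.006 and 0.032 m), for 0.05 s.
At the end, for the whole second after the job is handed in: The bolt is withdrawn to its back stop (within 3 mm) and at rest, the press bar has sprung up again (within 2 mm), the lid is shut, and no loose thing has moved more than 20 mm (value of joint bolt_travel above 0.033 m and value of joint catch_travel below 0.002 m and angle between lid_edge's own z axis and vertical below 0.03 rad and velocity of joint bolt_travel between -0.005 and 0.005 m/s and distance of each of termination, adapter, circuit_board, milled_housing, usb_scope, screwdriver, spanner from where it was at the start of the episode below 0.02 m); the robot touches nothing.
It fails at once if the bolt is forced past the catch while it stands up (value of joint bolt_travel between 0.008 and 0.028 m and value of joint catch_travel below 0.003 m).
It fails at once if the lid is opened (angle between lid_edge's own z axis and vertical above 0.08 rad).
It fails at once if a loose thing is moved, lifted or carried (more than 20 mm) (distance of any of termination, adapter, circuit_board, milled_housing, usb_scope, screwdriver, spanner from where it was at the start of the episode above 0.02 m).
It also fails if it takes over 35 s, if anything falls off the work surface, if the arm or the gripper's body presses on something with over 40 N, if the wrist force passes 120 N, or if a joint passes its speed limit or range.

## Working session

There is one attempt and no reset: what is moved stays moved. The work goes in short steps, Python scripts to look and compute and a tool call to move; the robot and the scene stay as the last step left them, time stands still between calls to the robot, and variables do not carry over. Pictures are saved under pics/ and viewed, and the job is handed in when it is done.

Besides the shell and the picture viewer there is one more tool, called as name(argument=value, ...) on one line, values as JSON. move_arm: Moves the arm, as the interface text tells. Its arguments: {"type":"object","properties":{"steps":{"type":"array"},"newtons":{"type":"number"}},"required":["steps"]}

```bash
mkdir -p pics; ls
python3 - <<'E'
from station import status, cams, models
import cv2,numpy as np
o=status.get_obs(); print({k:np.round(v,4) for k,v in o.items()})
for n in ("scene","side","wrist"):
    c=cams.read_camera(n); cv2.imwrite(f"pics/{n}0.png",c["pixels"][...,::-1])
    print(n,np.round(c["mtx"],1).tolist(),c["dist_coeffs"],np.round(c.get("T",c.get("T_tool_cam")),4).tolist())
    for q in ("test_box","guard_top","bolt","catch","lid_edge","termination","adapter"):
        print(q,[(np.round(d["position"],1).tolist(),round(d["score"],2)) for d in models.place_of(n,q)][:2])
print(status.get_obs()["t"])
E
```

```text
pics
{'t': np.float64(0.0), 'q': array([-1.4371,  0.4778,  0.0223,  1.5564, -0.0115,  1.1093, -0.0831]), 'joint_vel': array([-0.    , -0.0004, -0.0013, -0.0005,  0.0009, -0.0003, -0.0012]), 'joint_torque': array([ 1.40000e-03, -5.96471e+01,  1.60850e+00, -2.81194e+01,
        1.25000e-02,  9.50000e-03,  0.00000e+00]), 'eef_pos': array([0.1615, 0.6548, 0.2554]), 'tool_rot': array([-0.000e+00,  1.206e-01,  9.927e-01, -9.000e-04]), 'contact_force': array([ 0.0514,  0.0658, -0.5698]), 'torque': array([ 0.0033, -0.0134, -0.0151]), 'gripper_width': np.float64(1.0016)}
scene [[475.7, 0.0, 316.7], [0.0, 475.7, 197.2], [0.0, 0.0, 1.0]] [-0.06729057  0.          0.          0.          0.        ] [[-0.4339, 0.6947, -0.5737, 1.4575], [0.901, 0.3362, -0.2744, 0.4222], [0.0023, -0.636, -0.7717, 1.3667], [0.0, 0.0, 0.0, 1.0]]
test_box [([244.6, 285.9], 0.65)]
guard_top [([206.3, 296.0], 0.63), ([227.4, 286.0], 0.48)]
bolt [([209.8, 297.1], 0.47), ([181.4, 196.5], 0.32)]
catch [([201.7, 291.7], 0.75), ([182.5, 195.0], 0.39)]
lid_edge [([227.7, 283.5], 0.97)]
termination [([230.4, 327.7], 0.46), ([
[... 258 characters left out ...]
.0161, -0.8599, -0.5102, 0.7142], [0.0, 0.0, 0.0, 1.0]]
test_box [([224.4, 358.0], 0.63)]
guard_top [([189.8, 337.2], 0.79)]
bolt [([334.5, 456.7], 0.5), ([225.1, 355.5], 0.43)]
catch [([197.6, 346.0], 0.67)]
lid_edge [([196.5, 358.7], 0.72)]
termination [([169.2, 237.2], 0.68), ([184.8, 322.6], 0.59)]
adapter [([173.5, 234.6], 0.73), ([178.0, 339.6], 0.46)]
wrist [[337.3, 0.0, 318.2], [0.0, 337.3, 199.3], [0.0, 0.0, 1.0]] [-0.01212096  0.          0.          0.          0.        ] [[0.0007, -0.9561, -0.2932, 0.0736], [1.0, 0.0006, 0.0005, -0.0005], [-0.0003, -0.2932, 0.9561, -0.1166], [0.0, 0.0, 0.0, 1.0]]
test_box []
guard_top []
bolt []
catch []
lid_edge []
termination []
adapter []
1.2
```

View pics/scene0.png

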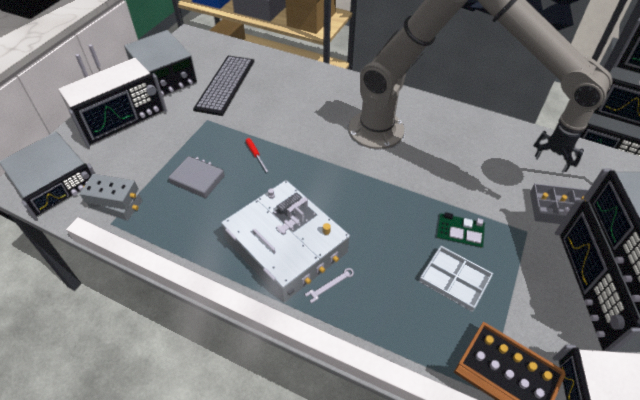

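View pics/side0.png

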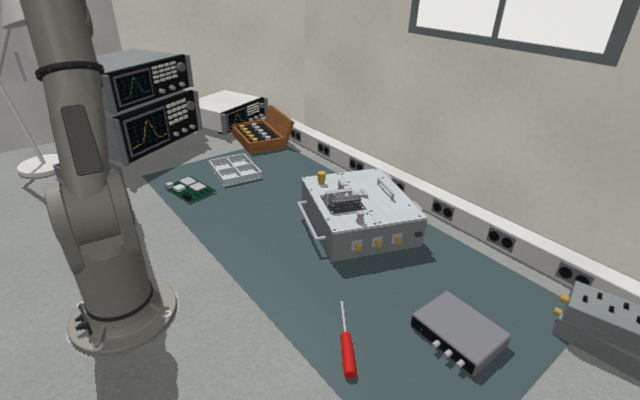

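View pics/wrist0.png

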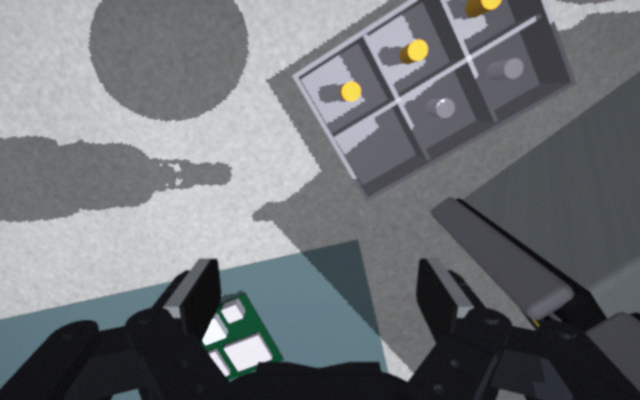

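Run:
```python
import cv2
a=cv2.imread("pics/scene0.png")[140:330,190:400]; cv2.imwrite("pics/s0c.png",cv2.resize(a,None,fx=3,fy=3,interpolation=cv2.INTER_CUBIC)[:600])
a=cv2.imread("pics/side0.png")[140:310,250:450]; cv2.imwrite("pics/d0c.png",cv2.resize(a,None,fx=3.5,fy=3.5,interpolation=cv2.INTER_CUBIC))
```

```text
(no output)
```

View pics/s0c.png

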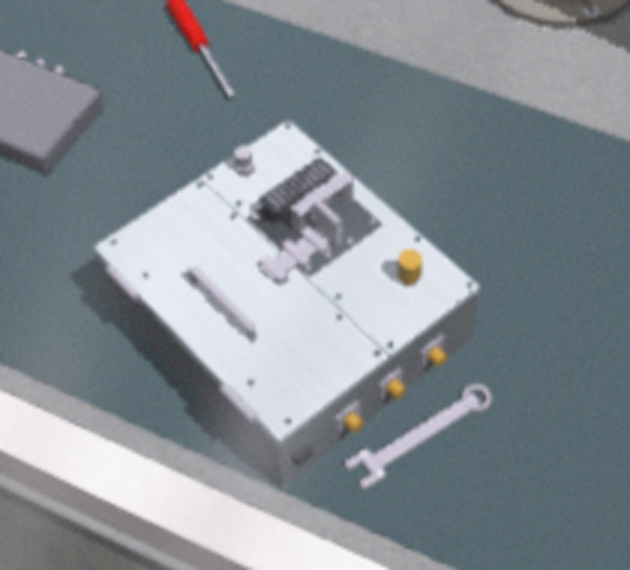

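View pics/d0c.png

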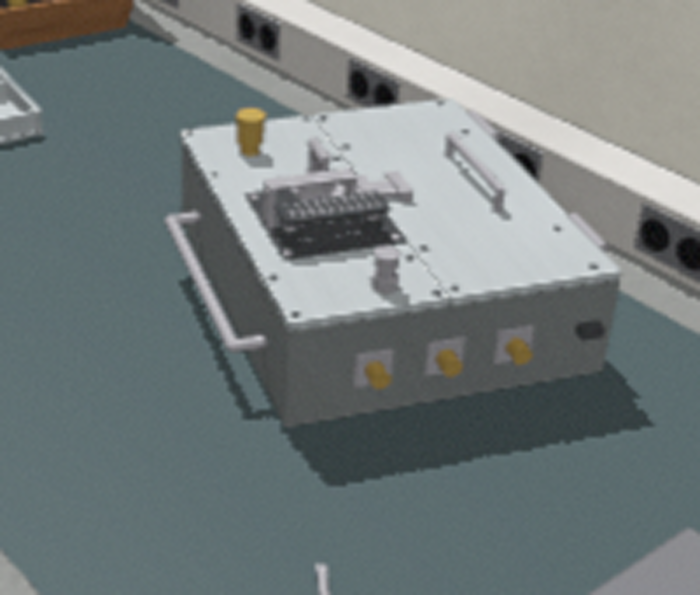

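```bash
cat > h.py <<'E'
import numpy as np,cv2
from scipy.optimize import least_squares
from scipy.spatial.transform import Rotation as R
def proj(P,c,T=None):
    T=c["T"] if T is None else T
    Q=(np.asarray(P)-T[:3,3])@T[:3,:3]
    return cv2.projectPoints(Q.reshape(-1,1,3),np.zeros(3),np.zeros(3),c["mtx"],np.asarray(c["dist_coeffs"],float))[0].reshape(-1,2)
def box2w(p,P):
    c,s=np.cos(p[2]),np.sin(p[2]); P=np.atleast_2d(P)
    return np.c_[p[0]+c*P[:,0]-s*P[:,1],p[1]+s*P[:,0]+c*P[:,1],P[:,2]]
def draw(img,pts,col=(0,255,0)):
    for u,v in pts: cv2.circle(img,(int(round(u*8)),int(round(v*8))),12,col,-1,shift=3)
E
python3 - <<'E'
from h import *
from station import cams
a=np.array([.14,.16]);C=np.array([[-.14,-.16,.11],[.14,-.16,.11],[.14,.16,.11],[-.14,.16,.11]])
o={"scene":np.array([[286,180.7],[222.3,222.3],[284.3,286.7],[349.3,235.7]]),"side":np.array([[332.9,232],[426.6,217.7],[375.7,168.6],[302,177.4]])}
cs={n:cams.read_camera(n) for n in o}
for names in (["scene"],["side"],["scene","side"]):
    f=lambda p:np.concatenate([(proj(box2w(p,C),cs[n])-o[n]).ravel() for n in names])
    best=min((least_squares(f,[.6,.1,y]) for y in (-1,0,1)),key=lambda r:r.cost)
    print(names,np.round(best.x,4),np.degrees(best.x[2]),np.round(best.fun,1))
p=best.x;np.save("box.npy",p)
F=np.array([[-.06,.006,.1625],[-.078,-.024,.151],[-.07,-.057,.142],[-.01,0,.11],[-.06,.024,.1625],[-.06,-.012,.1625],[-.115,-.042,.142],[-.025,-.042,.142],[-.115,-.072,.142],[-.025,-.072,.142]])
print(box2w(p,F[:3]))
for n,(x,y,s) in {"scene":(190,140,6),"side":(250,140,6)}.items():
    im=cs[n]["pixels"][...,::-1][y+10:y+110,x:x+130].copy()
    im=cv2.resize(im,None,fx=s,fy=s,interpolation=cv2.INTER_CUBIC)
    draw(im,(proj(box2w(p,F),cs[n])-[x,y+10]+.5)*s); cv2.imwrite(f"pics/f_{n}.png",im)
E
```

```text
['scene'] [ 0.6882 -0.0587 -0.3835] -21.970710975766984 [ 0.5 -0.8 -1.1  0.5 -0.7  0.5  1.3 -0.6]
['side'] [ 0.6844 -0.0627 -0.3698] -21.186492863310278 [-0.4  0.7  0.7 -1.   2.3 -1.1 -2.5  0. ]
['scene', 'side'] [ 0.6871 -0.0601 -0.3768] -21.591329658212345 [-0.1 -1.1 -1.3  0.4 -0.4 -0.   1.  -1.4 -0.8 -0.3  0.4 -1.4  2.7 -1.5
 -2.1 -0.7]
[[ 0.63347462 -0.03243376  0.1625    ]
 [ 0.60569812 -0.05370501  0.151     ]
 [ 0.60099331 -0.08733335  0.142     ]]
```

View pics/f_scene.png

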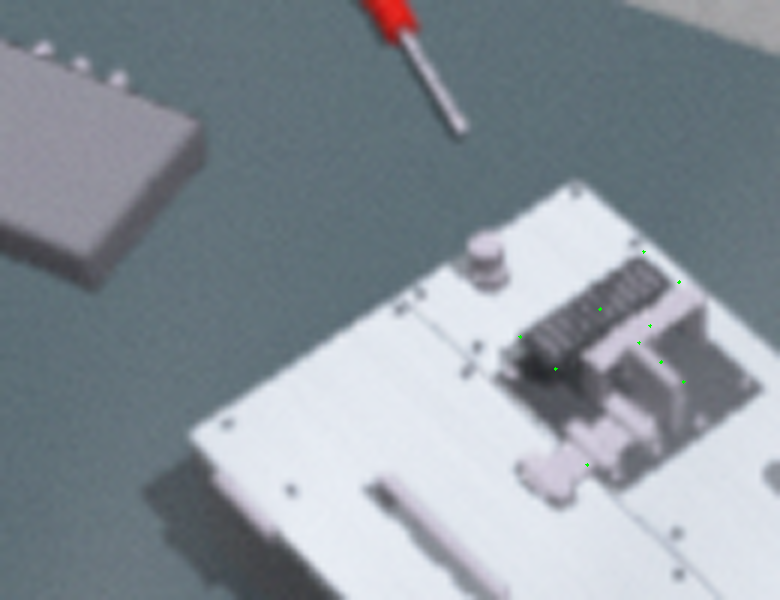

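View pics/f_side.png

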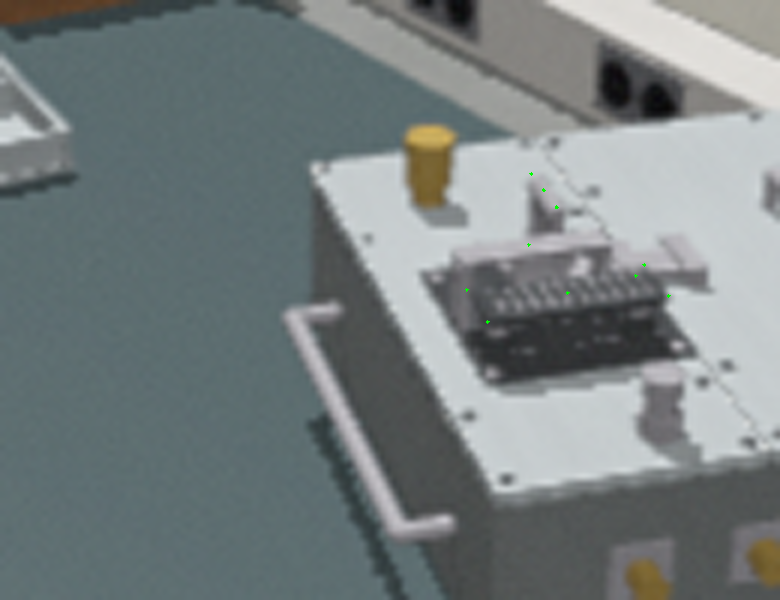

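Run:
```python
from h import *
p=np.load("box.npy"); print(box2w(p,[[-.042,-.0265,.25],[-.08,-.0265,0]]))
```

```text
[[ 0.63825212 -0.06927701  0.25      ]
 [ 0.6029185  -0.05529363  0.        ]]
```

move_arm(steps=[0.08,2.5,-4,1,0,0,0,0.08,2.5,-4,1,0,0,0,0.08,2.5,-4,1,0,0,-2], newtons=20)

```text
t: 1.6
eef_pos: [0.2373, 0.534, 0.2865]
tool_rot: [0.0, 0.138, 0.99, -0.0]
contact_force: [0.8, -0.1, 0.5]
gripper_width: 0.54
```

Run:
```python
from station import status
print(status.get_obs())
```

```text
{'t': 1.6, 'q': array([-1.30280103,  0.30031471,  0.05424528,  1.74727776, -0.01790805,
        1.09460062,  0.0513715 ]), 'joint_vel': array([ 0.44039788, -0.56049777,  0.20036989,  0.54142594, -0.04285125,
        0.00662958,  0.25862928]), 'joint_torque': array([ -4.85410228, -43.96158099,  -0.73677303, -28.21747363,
        -0.09787638,   0.08510799,  -0.13731816]), 'eef_pos': array([0.23732883, 0.53397449, 0.28645915]), 'tool_rot': array([ 5.02987285e-05,  1.37887958e-01,  9.90447830e-01, -6.99200222e-05]), 'contact_force': array([ 0.77845797, -0.06830542,  0.48287307]), 'torque': array([-0.00287074, -0.08489083,  0.04678869]), 'gripper_width': 0.5402499723267706}
```

move_arm(steps=[0.08,3,-4,0,0,0,-2,0.08,3,-4,0,0,0,-2,0.08,3,-4,0,0,0,-1.6,0.08,3,-4,0,0,0,0,0.08,3,-4,0,0,0,0,0.08,3,-4,0,0,0,0,0.08,2.5,-4,0,0,0,0,0.08,2.5,-4,0,0,0,0])

```text
t: 2.4
eef_pos: [0.4675, 0.2136, 0.2867]
tool_rot: [0.0, 0.186, 0.983, 0.0]
contact_force: [1.2, 0.3, 0.5]
gripper_width: 0.543
```

move_arm(steps=[0.08,2.5,-4,0,0,0,0,0.08,2.5,-4,0,0,0,0,0.08,2.5,-4,0,0,0,0,0.08,2.5,-4,0,0,0,0,0.08,2.0,-4,0,0,0,0,0.08,2.0,-4,0,0,0,0,0.08,1,-3,0,0,0,0,0.08,0,0,0,0,0,0])

```text
t: 3.2
eef_pos: [0.6171, -0.0611, 0.2865]
tool_rot: [0.001, 0.19, 0.982, -0.002]
contact_force: [0.4, -0.2, -0.3]
gripper_width: 0.544
```

```bash
cat >> h.py <<'E'
def wristT(o,c):
    w,x,y,z=o["tool_rot"]; T=np.eye(4);T[:3,:3]=R.from_quat([x,y,z,w]).as_matrix();T[:3,3]=o["eef_pos"]
    return T@c["T_tool_cam"]
F=np.array([[-.06,.006,.1625],[-.078,-.024,.151],[-.07,-.057,.142],[-.01,0,.11],[-.06,.024,.1625],[-.06,-.012,.1625],[-.115,-.042,.142],[-.025,-.042,.142],[-.115,-.072,.142],[-.025,-.072,.142],[-.116,-.032,.151],[-.116,-.016,.151],[-.04,-.032,.151],[-.04,-.016,.151],[-.14,-.16,.11],[-.14,.16,.11]])
E
python3 - <<'E'
from h import *
from station import cams,status
o=status.get_obs();c=cams.read_camera("wrist");T=wristT(o,c)
print(o["t"],o["eef_pos"],o["tool_rot"])
np.savez("w1.npz",T=T); p=np.load("box.npy")
cv2.imwrite("pics/w1raw.png",c["pixels"][...,::-1])
im=c["pixels"][...,::-1].copy(); im=cv2.resize(im[:375],None,fx=1.25*1,fy=1.25,interpolation=cv2.INTER_CUBIC)
P=proj(box2w(p,F),c,T);print(np.round(P,1).tolist())
draw(im,P*1.25); cv2.imwrite("pics/w1.png",im)
E
```

```text
3.2 [ 0.61713205 -0.0610512   0.28653911] [ 7.26190689e-04  1.90092240e-01  9.81764714e-01 -1.56816749e-03]
[[362.4, 204.4], [322.2, 177.6], [280.8, 184.9], [347.4, 237.7], [386.4, 204.3], [338.4, 204.5], [298.3, 127.5], [300.7, 236.7], [258.9, 127.8], [265.0, 236.9], [311.2, 127.2], [333.0, 127.1], [312.2, 223.9], [332.2, 223.8], [158.4, 94.4], [542.7, 92.7]]
```

View pics/w1.png

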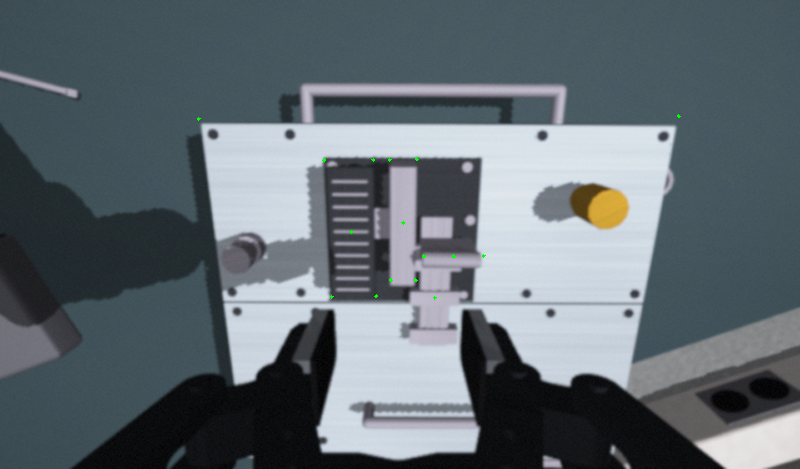

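Run:
```python
from h import *
im=cv2.imread("pics/w1raw.png")[115:255,240:430]
cv2.imwrite("pics/w1z.png",cv2.resize(im,None,fx=4,fy=4,interpolation=cv2.INTER_CUBIC))
```

```text
(no output)
```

View pics/w1z.png

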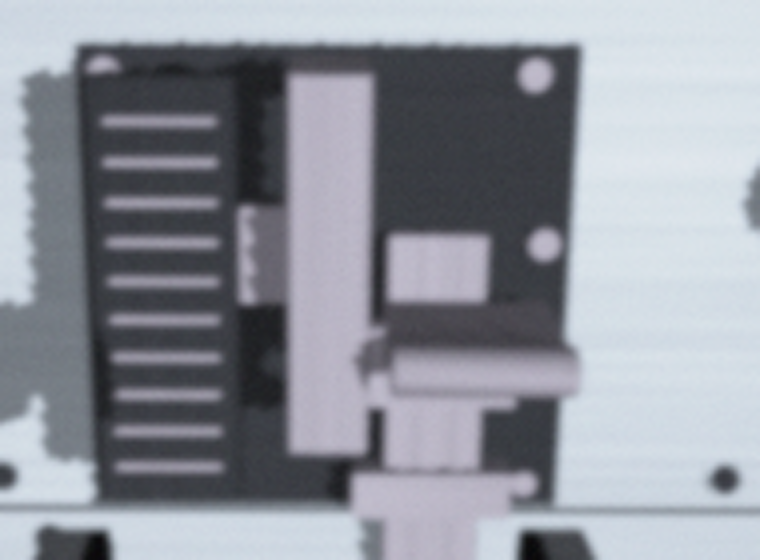

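Run:
```python
from h import *
from station import cams,status
c=cams.read_camera("wrist");T=np.load("w1.npz")["T"];p0=np.load("box.npy")
idx=[10,11,12,13,5,4,8,6,14,15,3]
ob=np.array([[312,133],[333.75,133],[312.5,228.75],[332.5,228.75],[338.3,207.5],[385,207.5],[260.5,133.75],[299.5,133.7],[161.6,98.8],[540.8,100],[347.4,242]])
f=lambda p:(proj(box2w(p[:3],F[idx])+[0,0,p[3]],c,T)-ob).ravel()
r=least_squares(f,list(p0)+[0],loss="soft_l1");print(r.x,np.round(f(r.x).reshape(-1,2),1).tolist())
g=lambda p:f(list(p)+[0]);r=least_squares(g,p0,loss="soft_l1");print(r.x,np.round(g(r.x).reshape(-1,2),1).tolist())
np.save("box2.npy",r.x)
b=r.x;o=status.get_obs();e=o["eef_pos"];print(o["eef_pos"])
cs,s=np.cos(b[2]),np.sin(b[2]);d=e[:2]-b[:2];print("tcp in box",cs*d[0]+s*d[1],-s*d[0]+cs*d[1],"axes",cs,s)
w,x,y,z=o["tool_rot"];M=R.from_quat([x,y,z,w]).as_matrix();print("tool y ang",np.degrees(np.arctan2(M[1,1],M[0,1])),"box y",90+np.degrees(b[2]),M[:,2])
```

```text
[ 0.69148907 -0.06193393 -0.38290514 -0.00246558] [[0.2, 0.2], [-0.1, 0.2], [0.1, -0.6], [-0.2, -0.6], [0.2, 1.9], [0.8, 2.0], [0.1, -0.5], [-0.1, -0.5], [-0.3, 0.3], [-0.3, -0.1], [-0.4, -0.8]]
[ 0.69111527 -0.06187286 -0.38332084] [[0.1, 0.0], [0.0, 0.1], [-0.1, 0.1], [-0.2, 0.1], [0.3, 2.5], [1.3, 2.6], [-0.5, -0.7], [-0.3, -0.6], [-1.7, -0.2], [1.6, -0.5], [-0.2, -0.0]]
[ 0.61658598 -0.05520016  0.28619257]
tcp in box -0.07161613449974313 -0.0216856862259198 axes 0.9274277485283461 -0.37400236798667835
tool y ang 68.45001363976871 box y 68.0373334941795 [-2.30671926e-04  1.33713322e-04 -9.99999964e-01]
```

move_arm(steps=[0.08,1.4,-0.8,-1,0,0,-0.4,0.08,1.35,-0.8,-2,0,0,0,0.08,0,0,-2,0,0,0,0.08,0,0,-2,0,0,0,0.08,0,0,-1,0,0,0,0.08,0,0,0,0,0,0,0.08,0,0,0,0,0,0])

```text
t: 4.0
eef_pos: [0.6444, -0.0698, 0.2071]
tool_rot: [0.0, 0.189, 0.982, 0.0]
contact_force: [-0.8, 0.5, 0.9]
gripper_width: 0.54
```

```bash
cat > look.py <<'E'
from h import *
from station import cams,status
import sys
n=sys.argv[1]
o=status.get_obs();c=cams.read_camera("wrist");T=wristT(o,c);b=np.load("box2.npy")
e=o["eef_pos"];cs,s=np.cos(b[2]),np.sin(b[2]);d=e[:2]-b[:2];print(o["t"],e,"tcp in box",cs*d[0]+s*d[1],-s*d[0]+cs*d[1],o["contact_force"],o["gripper_width"])
w,x,y,z=o["tool_rot"];M=R.from_quat([x,y,z,w]).as_matrix();print("yaw",np.degrees(np.arctan2(M[1,1],M[0,1])),90+np.degrees(b[2]))
im=c["pixels"][...,::-1].copy(); im=cv2.resize(im,None,fx=1.25,fy=1.25,interpolation=cv2.INTER_CUBIC)
draw(im,proj(box2w(b,F),c,T)*1.25); cv2.imwrite(f"pics/w{n}.png",im)
for k,(x,y) in {"scene":(225,160),"side":(290,140)}.items():
    c=cams.read_camera(k); cv2.imwrite(f"pics/{k}{n}.png",cv2.resize(c["pixels"][y:y+100,x:x+130,::-1],None,fx=5,fy=5,interpolation=cv2.INTER_CUBIC))
E
python3 look.py 2
```

```text
4.0 [ 0.64443523 -0.0697742   0.20707191] tcp in box -0.04033725071300028 -0.024786371832477873 [-0.83226114  0.450126    0.87565735] 0.5401274108069198
yaw 68.21194185979691 68.0373334941795
```

View pics/w2.png

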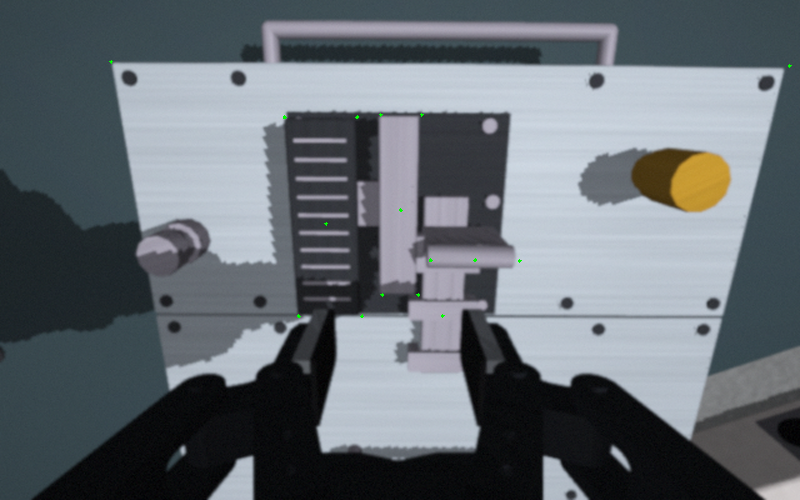

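View pics/side2.png

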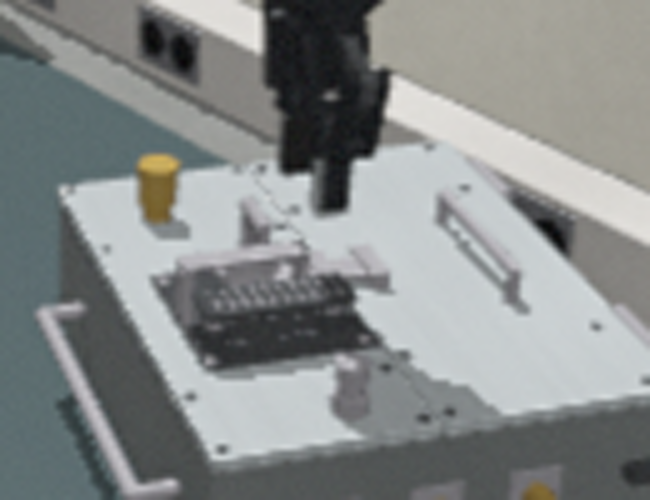

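View pics/scene2.png

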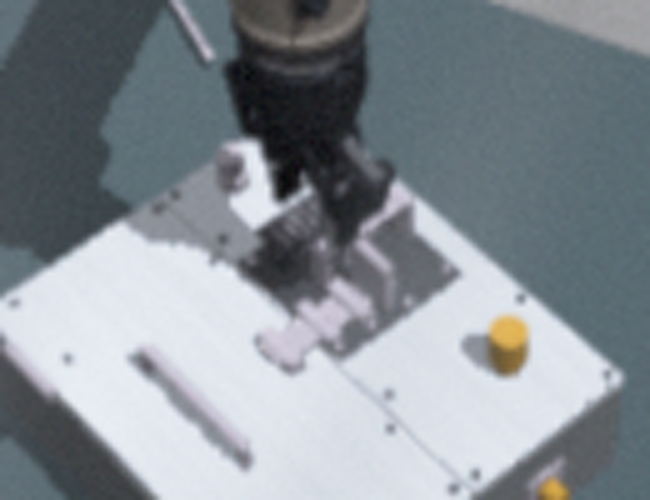

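move_arm(steps=[0.08,0.2,-0.1,-1.2,0,0,0,0.08,0,0,-1.5,0,0,0,0.08,0,0,-0.8,0,0,0,0.08,0,0,0,0,0,0,0.08,0,0,0,0,0,0])

```text
t: 4.65
eef_pos: [0.6459, -0.0717, 0.1708]
tool_rot: [-0.0, 0.19, 0.982, -0.0]
contact_force: [-0.1, 0.1, 0.7]
gripper_width: 0.543
```

```bash
python3 look.py 3
```

```text
4.65 [ 0.6459338  -0.07172171  0.1707954 ] tcp in box -0.0382190533689201 -0.026032075929876677 [-0.10390893  0.11666753  0.66074548] 0.5431681481378766
yaw 68.13570086057558 68.0373334941795
```

View pics/w3.png

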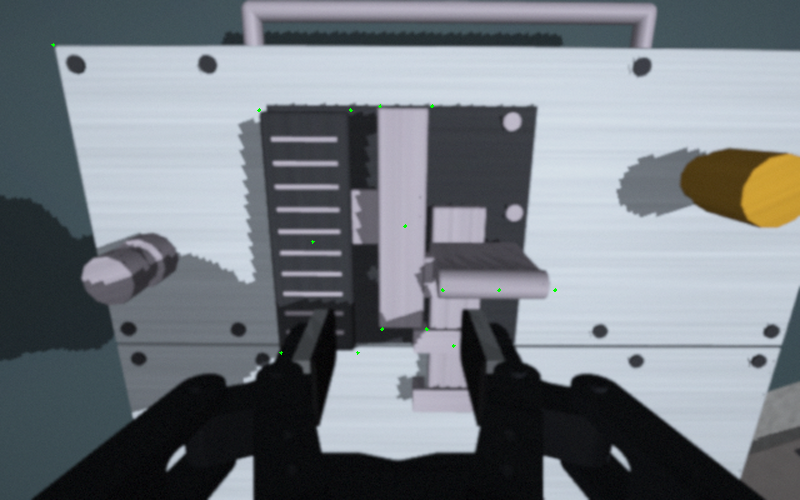

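View pics/side3.png

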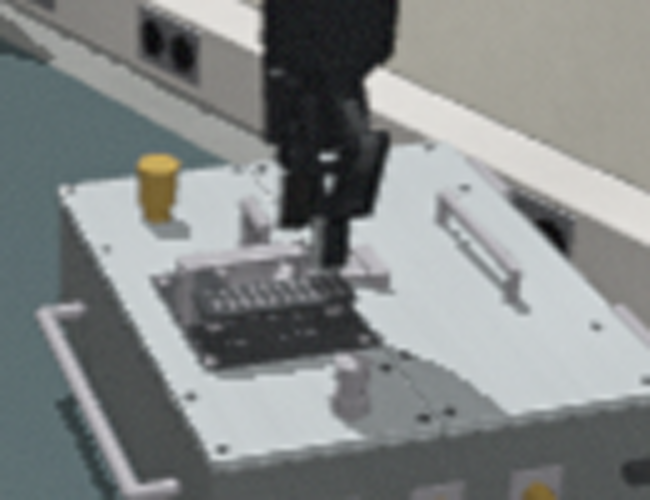

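move_arm(steps=[0.08,0,0,-0.2,0,0,0,0.08,0,0,-0.2,0,0,0,0.08,0,0,0,0,0,0])

```text
t: 5.1
eef_pos: [0.646, -0.0715, 0.1671]
tool_rot: [-0.0, 0.19, 0.982, 0.0]
contact_force: [0.4, -0.7, -0.7]
gripper_width: 0.54
```

move_arm(steps=[0.08,0,0,-0.2,0,0,0,0.08,0,0,0,0,0,0])

```text
t: 5.3
eef_pos: [0.6459, -0.0716, 0.165]
tool_rot: [-0.0, 0.19, 0.982, -0.0]
contact_force: [-0.4, -0.9, -0.6]
gripper_width: 0.54
```

move_arm(steps=[0.08,0,0,-0.2,0,0,0,0.08,0,0,0,0,0,0])

```text
t: 5.5
eef_pos: [0.6462, -0.0716, 0.1633]
tool_rot: [0.0, 0.19, 0.982, 0.0]
contact_force: [-1.0, 0.1, 2.7]
gripper_width: 0.542
```

move_arm(steps=[0.08,0,0,-0.2,0,0,0,0.08,0,0,0,0,0,0])

```text
t: 5.7
eef_pos: [0.6463, -0.0717, 0.1614]
tool_rot: [0.0, 0.19, 0.982, 0.0]
contact_force: [-1.7, 0.0, 2.6]
gripper_width: 0.545
```

move_arm(steps=[0.08,0,0,-0.2,0,0,0,0.08,0,0,-0.2,0,0,0,0.08,0,0,0,0,0,0,0.08,0,0,0,0,0,0])

```text
t: 6.1
eef_pos: [0.6463, -0.0716, 0.1575]
tool_rot: [0.0, 0.19, 0.982, 0.0]
contact_force: [-1.2, 0.1, 4.2]
gripper_width: 0.545
```

move_arm(steps=[0.08,0,0,-0.15,0,0,0,0.08,0,0,0,0,0,0])

```text
t: 6.3
eef_pos: [0.6462, -0.0717, 0.1558]
tool_rot: [0.0, 0.19, 0.982, -0.0]
contact_force: [-0.1, 0.6, 4.6]
gripper_width: 0.542
```

```bash
python3 look.py 4
```

```text
6.3 [ 0.64624389 -0.0716869   0.15581336] tcp in box -0.03794448852774353 -0.025883815357999797 [-0.09444104  0.60810499  4.62134903] 0.5419017096042489
yaw 68.14568874633171 68.0373334941795
```

View pics/w4.png

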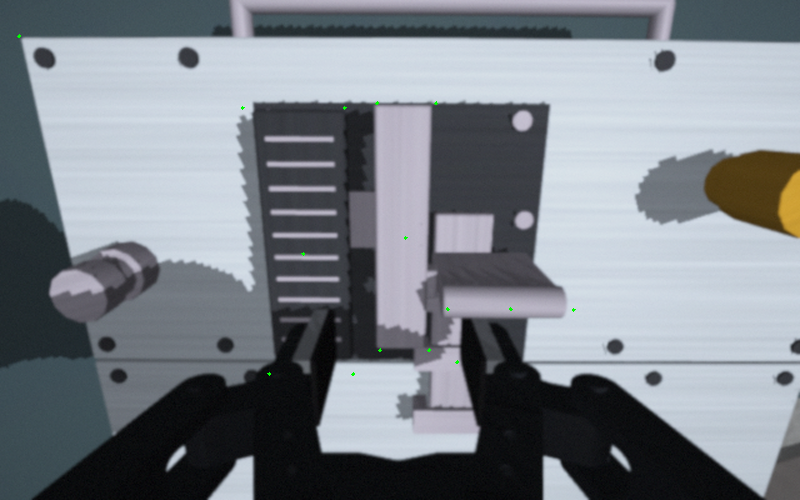

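View pics/side4.png

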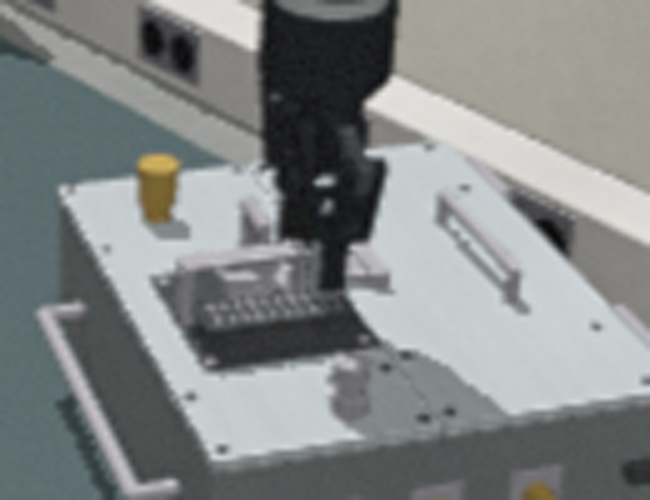

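move_arm(steps=[0.08,0,0,-0.1,0,0,0,0.08,0,0,0,0,0,0])

```text
t: 6.65
eef_pos: [0.6463, -0.0717, 0.1549]
tool_rot: [0.0, 0.19, 0.982, 0.0]
contact_force: [-0.1, 0.7, 5.4]
gripper_width: 0.542
```

move_arm(steps=[0.08,0,0,-0.05,0,0,0,0.08,0,0,0,0,0,0])

```text
t: 6.85
eef_pos: [0.6463, -0.0717, 0.1546]
tool_rot: [0.0, 0.19, 0.982, 0.0]
contact_force: [-1.1, -0.2, 6.7]
gripper_width: 0.538
```

move_arm(steps=[0.08,-0.28,0.11,0,0,0,0,0.08,-0.28,0.11,0,0,0,0,0.08,-0.28,0.11,0,0,0,0,0.08,0,0,0,0,0,0])

```text
t: 7.25
eef_pos: [0.6394, -0.0689, 0.1554]
tool_rot: [0.002, 0.19, 0.982, -0.0]
contact_force: [2.6, -0.8, 5.0]
gripper_width: 0.537
```

```bash
python3 look.py 5
```

```text
7.25 [ 0.63942845 -0.06890651  0.15537499] tcp in box -0.04530519216684384 -0.025854199623693477 [ 2.57556076 -0.83869049  5.04500674] 0.5371297965802764
yaw 68.14085982716918 68.0373334941795
```

View pics/w5.png

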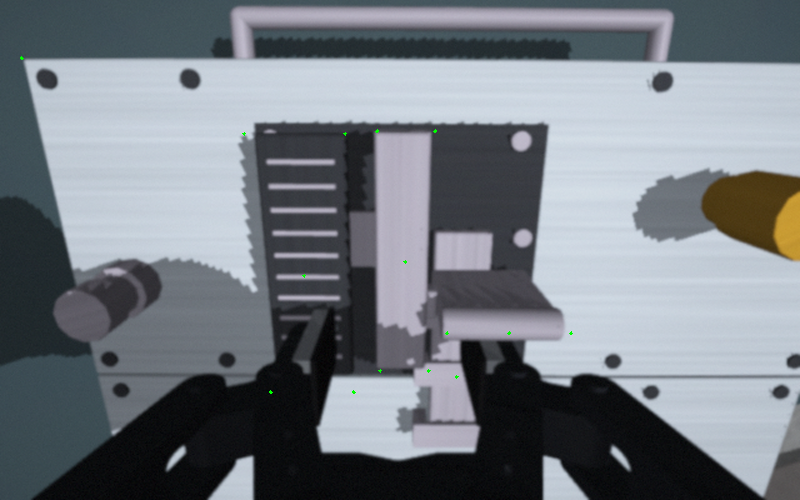

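move_arm(steps=[0.08,-0.28,0.11,-0.05,0,0,0,0.08,-0.28,0.11,0,0,0,0,0.08,0,0,0,0,0,0])

```text
t: 7.7
eef_pos: [0.6348, -0.067, 0.1554]
tool_rot: [0.003, 0.19, 0.982, -0.0]
contact_force: [5.4, -1.8, 5.6]
gripper_width: 0.54
```

```bash
python3 look.py 6
```

```text
7.7 [ 0.634812   -0.06704864  0.15536484] tcp in box -0.050281460197086444 -0.025857724793056477 [ 5.3958245  -1.7826428   5.64062632] 0.5396290828092841
yaw 68.13067908561939 68.0373334941795
```

View pics/w6.png

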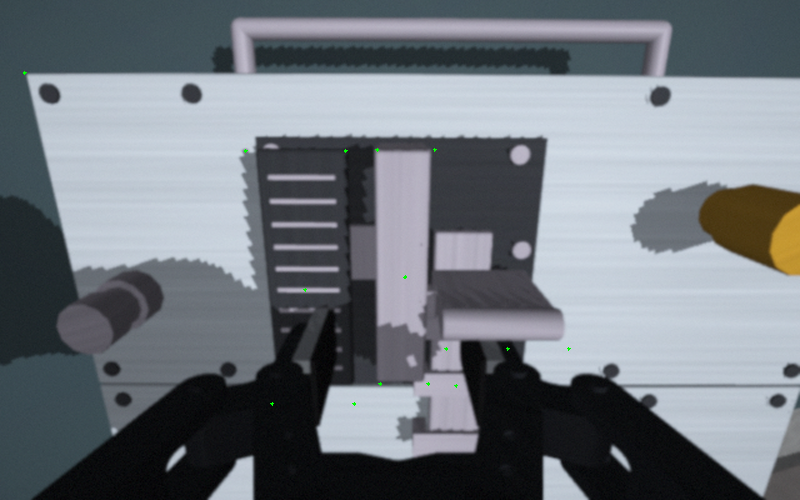

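move_arm(steps=[0.08,-0.3,0.12,-0.03,0,0,0,0.08,-0.3,0.12,0,0,0,0,0.08,-0.3,0.12,0,0,0,0,0.08,-0.3,0.12,0,0,0,0,0.08,0,0,0,0,0,0])

```text
t: 8.35
eef_pos: [0.623, -0.0622, 0.1553]
tool_rot: [0.004, 0.19, 0.982, -0.0]
contact_force: [4.9, -2.5, 6.2]
gripper_width: 0.542
```

```bash
python3 look.py 7
```

```text
8.35 [ 0.62296346 -0.0622105   0.1552644 ] tcp in box -0.06307960527159195 -0.025802078144172645 [ 4.94830217 -2.49489446  6.1546321 ] 0.5417012746265738
yaw 68.1350475314058 68.0373334941795
```

View pics/w7.png

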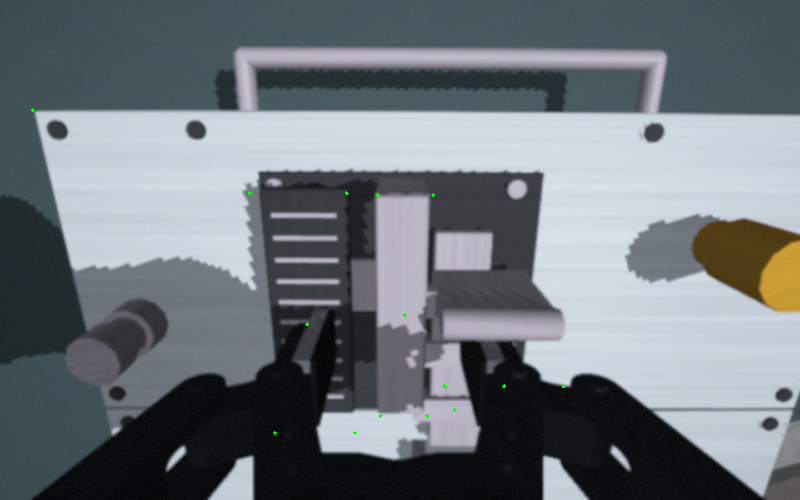

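move_arm(steps=[0.08,-0.3,0.12,0,0,0,0,0.08,-0.3,0.12,0,0,0,0,0.08,-0.3,0.12,0,0,0,0,0.08,-0.3,0.12,0,0,0,0,0.08,-0.2,0.08,0,0,0,0,0.08,0,0,0,0,0,0])

```text
t: 9.1
eef_pos: [0.609, -0.0566, 0.1552]
tool_rot: [0.004, 0.19, 0.982, 0.0]
contact_force: [4.1, -2.1, 6.6]
gripper_width: 0.539
```

move_arm(steps=[0.08,-0.2,0.08,0,0,0,0,0.08,0,0,0,0,0,0])

```text
t: 9.3
eef_pos: [0.6072, -0.0558, 0.1552]
tool_rot: [0.004, 0.19, 0.982, 0.0]
contact_force: [5.1, -1.6, 6.8]
gripper_width: 0.54
```

move_arm(steps=[0.08,-0.2,0.08,0,0,0,0,0.08,0,0,0,0,0,0])

```text
t: 9.5
eef_pos: [0.6062, -0.0554, 0.1554]
tool_rot: [0.005, 0.19, 0.982, -0.0]
contact_force: [9.4, -2.4, 4.5]
gripper_width: 0.537
```

```bash
python3 look.py 8
```

```text
9.5 [ 0.60623577 -0.05541952  0.1553695 ] tcp in box -0.08113316572803272 -0.025760132173170962 [ 9.42398893 -2.41859243  4.50282061] 0.537327037046298
yaw 68.09363585265633 68.0373334941795
```

View pics/w8.png

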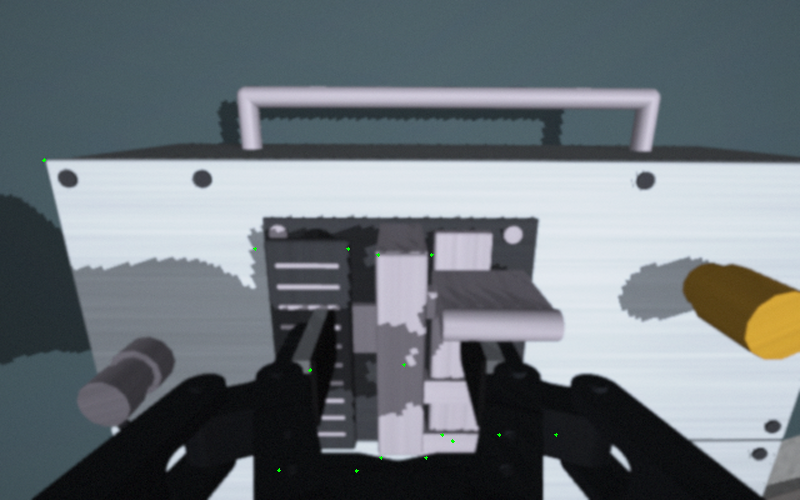

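move_arm(steps=[0.08,-0.2,0.08,-0.05,0,0,0,0.08,0,0,0,0,0,0])

```text
t: 9.85
eef_pos: [0.606, -0.0554, 0.1555]
tool_rot: [0.007, 0.19, 0.982, -0.0]
contact_force: [13.3, -3.8, 2.4]
gripper_width: 0.54
```

move_arm(steps=[0.08,0.3,-0.12,0,0,0,0,0.08,0,0,0.3,0,0,0,0.08,0,0,0.5,0,0,0,0.08,0.2,-0.08,0.5,0,0,0,0.08,0.2,-0.08,0.5,0,0,0,0.08,0.2,-0.08,1,0,0,0,0.08,0,0,2,0,0,0,0.08,0,0,2,0,0,0])

```text
t: 10.65
eef_pos: [0.6085, -0.0568, 0.2214]
tool_rot: [-0.001, 0.189, 0.982, -0.0]
contact_force: [-0.5, -0.7, 0.8]
gripper_width: 0.54
```

move_arm(steps=[0.08,0,0,3,0,0,0,0.08,0,0,3,0,0,0,0.08,0,0,2,0,0,0,0.08,0,0,0,0,0,0,0.08,0,0,0,0,0,0])

```text
t: 11.15
eef_pos: [0.6088, -0.0568, 0.301]
tool_rot: [-0.0, 0.189, 0.982, 0.0]
contact_force: [-0.9, -0.6, -0.5]
gripper_width: 0.537
```

```bash
python3 look.py 9
```

```text
11.15 [ 0.60880427 -0.05675405  0.30096031] tcp in box -0.07825195620513153 -0.026037183206367196 [-0.87894683 -0.60871223 -0.48878517] 0.5372375058023786
yaw 68.15688699204318 68.0373334941795
```

View pics/w9.png

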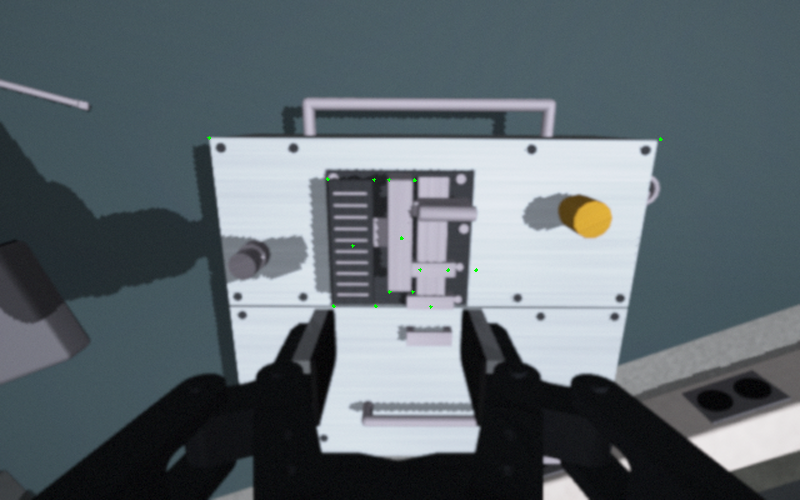

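View pics/side9.png

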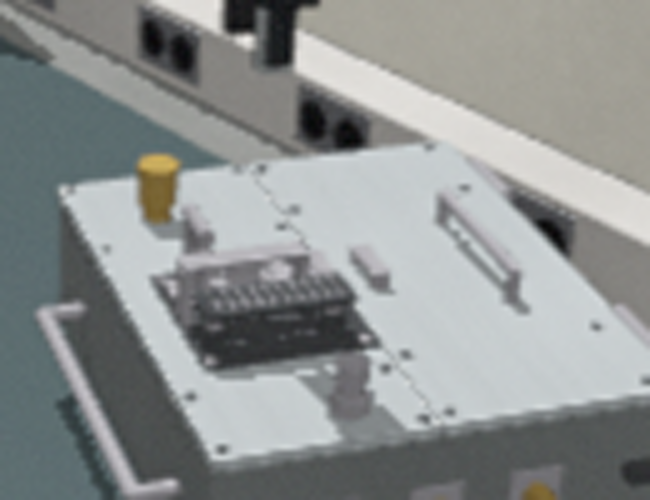

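Run:
```python
from h import *
from station import cams,status
o=status.get_obs();c=cams.read_camera("wrist");T=wristT(o,c);b=np.load("box2.npy")
for t in (.028,.033,.036): print(t,proj(box2w(b,[[-.06-t,.006,.1625]]),c,T)*1.25)
# bar up vs down
for z in (.142,.132): print(z,np.round(proj(box2w(b,[[-.115,-.042,z],[-.115,-.072,z],[-.025,-.042,z],[-.025,-.072,z]]),c,T),1).tolist())
cv2.imwrite("pics/w10.png",cv2.resize(c["pixels"][130:255,250:400,::-1],None,fx=4.5,fy=4.5,interpolation=cv2.INTER_CUBIC))
```

```text
0.028 [[450.04507754 228.91463061]]
0.033 [[450.35829451 221.04895478]]
0.036 [[450.54768532 216.28754625]]
0.142 [[299.1, 144.4], [262.1, 144.4], [300.5, 246.2], [266.7, 246.1]]
0.132 [[299.8, 142.8], [264.0, 142.7], [301.1, 241.6], [268.3, 241.5]]
```

View pics/w10.png

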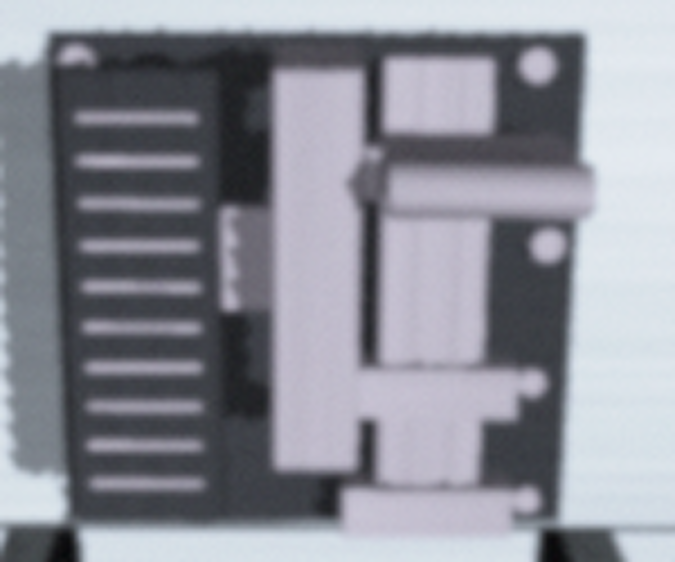

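```bash
python3 -c "
from station import order
print(order.hand_in())"
```

```text
the job is handed in; nothing more can be done
None
```

The bolt is withdrawn to its back stop, the catch has sprung up again and the lid looks shut. The job was handed in at about 11.2 s, and no verdict came back.

- **What I did:** One finger held the press bar 8–10 mm down, reading about 4.5–7 N. The other finger pushed the thumb tab back until the force jumped from about 5 to 14 N at the stop. The tool travelled about 36 mm between first touching the tab and the stop. I then eased off and lifted the fingers about 15 cm clear.
- **Bolt:** In the last wrist picture the tab sits where 35–36.5 mm of withdrawal would put it.
- **Press bar:** It looks the same as before it was pressed, in both the side and wrist views. The tooth's comb edge is visible again, as it was at the start. My estimate of its height from the edge pixels alone was too coarse to tell up from down, so this rests on those pictures.
- **Lid and loose things:** The lid looks flush, and the brass load and adapter look unmoved. I did not measure these or re-check the other loose things, but the arm went nowhere near them.
- **Disagreements:** The box position from the two fixed cameras was about 4 mm off the one from the wrist camera, and I used the wrist one. The tab also showed about 2.5 pixels away from where the model put it.

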